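# Find a ring's size on the lever ring gauge and set its marker

## Task

Find the size of the ring on the bench ring gauge: push the gauge's lever round by its upright grip until the resistance clearly firms up, hold it there a moment without forcing it so that the ring is not stretched, then let the lever go back home. The thin drag pointer stays behind at the reading; leave it alone, slide the knobbed marker along the rim until its nose lines up with the pointer's tip, and let go. Do not shift the film can and the lid beside the gauge.

Things in the scene. Friction and masses are not known exactly. Their poses are not given: they have to be found in the camera images.
- gauge: bench ring gauge, fixed: grey fan-shaped plate (radius 164 mm, 12 mm thick, 55 degrees either side of its own -x axis), a grey column (radius 34 mm, 88 mm high) at the narrow end, on it a thin mandrel with a ring (top at 137 mm). Origin: underside, on the column's upright axis, about which lever, pointer and marker turn. A scale line every 5 degrees (0.087 rad)
- lever (a joint): lever angle in rad, 0 at home (0.72 rad clockwise from the gauge's -x axis, seen from above), growing counterclockwise, end stop 1.35. A spring brings it home when let go. Free swing: 2 to 5 N at the grip. Between 0.45 and 1.0 (unseen, varies) it firms up by some 2 N per mm. 9 to 14 N kept for 0.5 s is a proper firm press; over about 19 N stretches the ring
- lever_grip (a point): middle (z = 90 mm) of the lever's upright wooden grip, a round post of 16 mm diameter from z = 72 to 109 mm, 115 mm from the gauge's axis; the flat steel lever arm is below it at z = 55 to 65 mm. Push the grip sideways, square to the arm
- ring_spread (a joint): how far the mandrel, inside the column, presses the ring open, in m: 0 until the resistance firms up, then about 1 mm for every 8 to 10 N more at the grip. 0.4 mm shows a firm press, over 2 mm stretches the ring. Hard to read through the noise, not visible in images
- pointer (a joint): angle of the brass drag pointer in rad, same zero and sense as the lever, 32 mm above the bench, below the lever arm: the lever takes it along as it is pushed round and leaves it standing at the farthest angle reached
- pointer_tip (a point): tip of the thin brass drag pointer, 132 mm from the axis, 32 mm above the bench
- marker (a joint): angle of the marker on the rim in rad, same zero and sense as the lever, 0 to 1.45; it slides with a light friction of 1 to 2 N and stays where it is left
- marker_knob (a point): point for the grip on the marker's black knob, a round upright post of 16 mm diameter from z = 27 to 63 mm, 152 mm from the axis; this point is at z = 53 mm, on the knob's axis. Below the knob a steel block of 22 x 20 mm from z = 15 to 23 mm
- marker_nose (a point): tip of the marker's short dark nose, 132 mm from the axis, at the marker's angle
- film_can: black film can, 34 mm across, 48 mm high, a bystander; origin at its underside
- alu_lid: small round aluminium lid, 44 mm across, 13 mm high, a bystander on the right of the gauge; origin at its underside. Farther right the tall fixed flex shaft stand rises from the bench near x = 0.45, y = -0.45: keep the arm clear of it

How it is judged:
By the outcome, as a careful person would: the job done as asked, in the order asked, and still so for the second after the job is handed in, with the robot touching nothing.
It also fails if it takes over 72 s, if anything falls off the work surface, if the arm or the gripper's body presses on something with over 40 N, if the wrist force passes 120 N, or if a joint passes its speed limit or range.

## Robot

A 6-joint arm with a two-finger parallel gripper is mounted at the origin on a cart in front of the work surface, level with it; the furniture and walls round the work are solid. World frame = base frame: x ahead of the robot, y to its left, z up, the work surface at z = 0. Lengths are in mm, angles in rad, forces in N, time in s.
With the tool pointing down it reaches from about 250 to 775 mm from the base axis. Payload 4 kg.
Tool frame: the origin (TCP) lies on the front face of the gripper's body, between the roots of the fingers; the fingertips stand 73 mm ahead of it and the grasp point (between the pads) lies 54 mm ahead of it (ctrl.grip_depth is the z of the grasp point in the tool frame, in mm); z points along the fingers, y is the line along which they close (so a half turn about z gives the same grasp; the last joint's range is limited). The gripper opens to 85 mm and grips with 20 to 120 N. Pads are 22 mm wide; open, the fingers measure 114 mm over their backs; the gripper's body (76 mm by 85 mm) begins 54 mm behind the grasp point. The pads swing forward as they close: fully open they stand 13 mm farther back than shut.
Start: joints at [-1.373, 0.087, 1.371, -0, 1.684, -0.103], TCP at [162.952, -525.316, 303.941] pointing down, gripper open.
Joint ranges: [-3.1, 3.1], [-0.76, 2.03], [0.27, 2.55], [-1.08, 4.22], [0.17, 2.65], [-2.57, 2.57]. Speed limits (rad/s): [2.79, 2.79, 3.14, 3.14, 3.14, 3.14].

## Interface

Orientations are given as a rotation vector (axis times angle).
In Python, from rig import ctrl gives the robot as it stands.
- The arm moves only by the shell command python3 -m inch 'ROWS'. ROWS is JSON, a list that holds one entry, the list of rows, each a list of 7 numbers: the opening, from -1 (shut) to 1 (fully open), then the shift along the tool's x, y, z in m, then the turn, a rotation vector about the tool's x, y, z in degrees. In form: [[[hand, dx, dy, dz, ax, ay, az], ...]]. A call has exactly 5 rows; each row is the pose to reach, as a shift and turn from the pose commanded when the call began, along the tool's axes at that moment; what a row does not reach only later rows make up. A row lasts 1/12 s, in which the tool goes at most 41.7 mm and 7.16 degrees, less where a joint would pass 70% of its speed; a pose out of reach is approached as far as the arm can. A call with a gripper value outside its range is refused whole. The fingers move at their own pace and stop on an object; the grip force is fixed at half the most. Time passes only in rows, so rows that repeat a pose let the fingers close, or fill a call up. It gives the time, the measured TCP pose, the force, the opening and the grip force at its end, in the units of the state.
- ctrl.observe(): the state, without advancing time (a new reading comes with each control period).
- ctrl.capture(name): name is "side" or "top"; returns the picture (480x640x3 uint8, red, green, blue); there is no depth.
- ctrl.get_calibration(name): a dict with "fovy" (degrees; the focal length in pixels is half the picture's height over the tangent of half this angle, whatever the lens; pixels are square), "cx", "cy" (the principal point, pixels), "k1" (the pictures are not rectified: a ray, as slopes to the right and down, at radius r is drawn at 1 + k1 r^2 times it, then the intrinsics apply), "view" (4x4, takes a point from world to camera coordinates). Camera axes: x right, y down, z forward; pixel columns grow to the right and rows downward; lengths in mm; the calibration is good to about 2 mm. A picture is of the moment at which its call begins. get_calibration takes no time and is no camera call.
- ctrl.sign_off(): hands the job in; it is judged then, once.
The state is a dict: "time": time; "joint_positions": joint angles; "qvel": joint speeds; "joint_efforts": joint torques, N m; "position": TCP position; "ee_rot": TCP orientation; "force": force on the tool from outside, world axes, zero at the start; "ft_torque": the same for the moment, N m; "finger_gap": opening from 0.0 (shut) to 1.0 (fully open); "grip_force": force on a finger pad.
Only numpy, scipy, OpenCV 4.12 (cv2) and the standard library are available. Lean on these libraries where they do the work, as an engineer would, in place of code of your own. Each camera call takes 0.05 s, during which the arm holds its last target. There are 200 camera calls.

## Working session

There is one attempt and no reset: what is moved stays moved. The work goes in short steps, Python scripts to look and compute and a shell command to move; the robot and the scene stay as the last step left them, time stands still between calls to the robot, and variables do not carry over. Pictures are saved under pics/ and viewed, at most 10 in all, crops included, and the job is handed in when it is done.

```bash
mkdir -p pics; ls; cat > h.py <<'E'
import numpy as np, cv2
from rig import ctrl
def K(n):
    c=ctrl.get_calibration(n); f=240/np.tan(np.radians(c['fovy'])/2); return c,f,np.array(c['view'])
def ray(n,u,v):
    c,f,V=K(n); xd=np.array([(u-c['cx'])/f,(v-c['cy'])/f]); x=xd.copy()
    for _ in range(30): x=xd/(1+c['k1']*(x@x))
    R=V[:3,:3]; return -R.T@V[:3,3], R.T@np.array([x[0],x[1],1])
def plane(n,u,v,z):
    o,d=ray(n,u,v); return o+d*(z-o[2])/d[2]
def proj(n,p):
    c,f,V=K(n); q=V[:3,:3]@np.array(p)+V[:3,3]; s=q[:2]/q[2]; s=s*(1+c['k1']*(s@s)); return s*f+[c['cx'],c['cy']]
def tri(a,b):
    A=np.zeros((3,3));B=np.zeros(3);L=[]
    for n,u,v in (a,b):
        o,d=ray(n,u,v); d=d/np.linalg.norm(d);M=np.eye(3)-np.outer(d,d);A+=M;B+=M@o;L.append((M,o))
    p=np.linalg.solve(A,B); return p,[np.linalg.norm(M@(p-o)) for M,o in L]
def snap(n,f):
    im=ctrl.capture(n); cv2.imwrite('pics/'+f,im[:,:,::-1]); return im
E
python3 - <<'E'
from h import *
s=ctrl.observe(); print(s)
for n in('top','side'):
    snap(n,n+'0.png'); c,f,V=K(n); print(n,f,c['cx'],c['cy'],c['k1'],-V[:3,:3].T@V[:3,3],V[2,:3])
E
```

```text
pics
{'time': 0.0, 'joint_positions': array([-1.37305816e+00,  8.79685595e-02,  1.37229608e+00, -2.16515219e-06,
        1.68355039e+00, -1.03131786e-01]), 'qvel': array([-0.00131072,  0.00031708, -0.00090065, -0.00019127,  0.00074668,
        0.00223866]), 'joint_efforts': array([ 9.93697977e-04, -3.51858044e+01, -3.13277721e+01,  2.14729077e-06,
        1.05310380e-02, -1.00367330e-05]), 'position': array([ 162.90560054, -524.97112956,  302.71028975]), 'ee_rot': array([-3.10391679e+00, -4.70491826e-01,  1.68325872e-04]), 'force': array([-0.7252006 ,  0.5573793 ,  0.06876718]), 'ft_torque': array([ 0.03783653, -0.03041726, -0.00557464]), 'grip_force': 0.0, 'finger_gap': 1.0030927304523136}
top 608.6774785137061 320.81568282645304 241.17807548370428 -0.08572165328779162 [ 476.41401905  -28.77480261 1067.59699964] [ 0.09086675 -0.01011486 -0.99581169]
side 536.0031612043173 323.0860293468733 236.0920437292402 -0.13854903609569308 [175.74040047 656.12052494 432.84618684] [ 0.44186194 -0.79525082 -0.41513149]
```

View pics/top0.png

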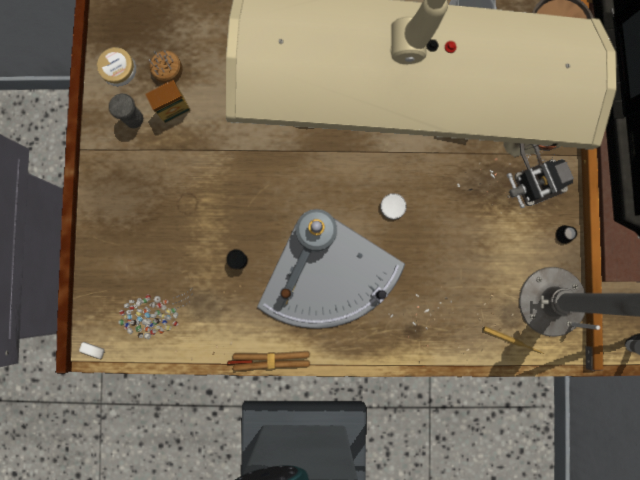

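View pics/side0.png

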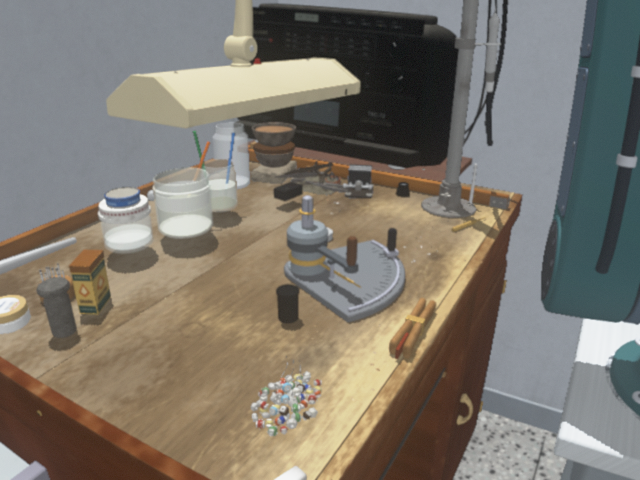

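The top view shows the gauge with its column at about (316,230), lever grip at (286,293), black marker knob at (381,295), film can at (237,259) and lid at (393,207). In the side view the grip is at (352,250), knob at (392,240), mandrel top at (307,200) and pointer tip near (357,284). I'll enlarge both views for exact pixels.

```bash
python3 - <<'E'
import cv2,numpy as np
t=cv2.imread('pics/top0.png')[190:340,225:425]; s=cv2.imread('pics/side0.png')[185:335,265:425]
a=cv2.resize(t,None,fx=4,fy=4,interpolation=cv2.INTER_CUBIC)
cv2.imwrite('pics/c0.png',a)
b=cv2.resize(s,None,fx=4,fy=4,interpolation=cv2.INTER_CUBIC)
cv2.imwrite('pics/c1.png',b)
E
```

```text
(no output)
```

View pics/c0.png

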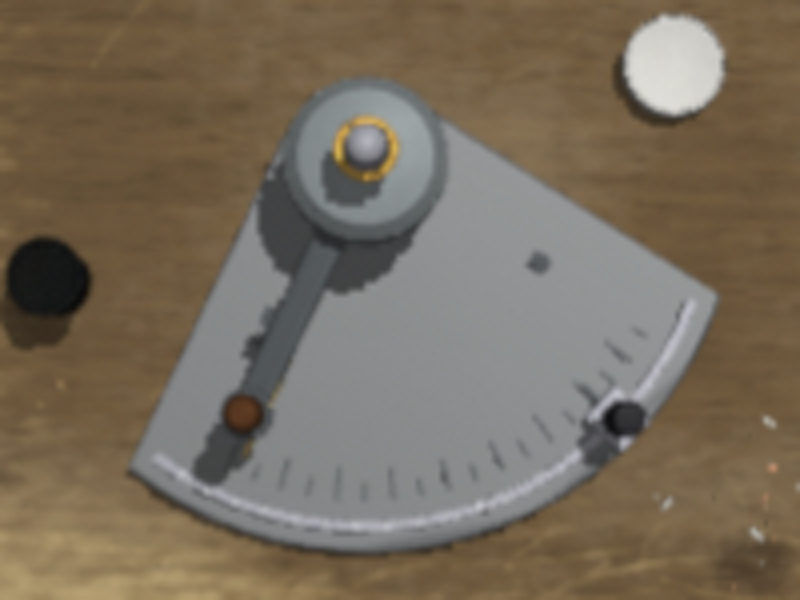

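View pics/c1.png

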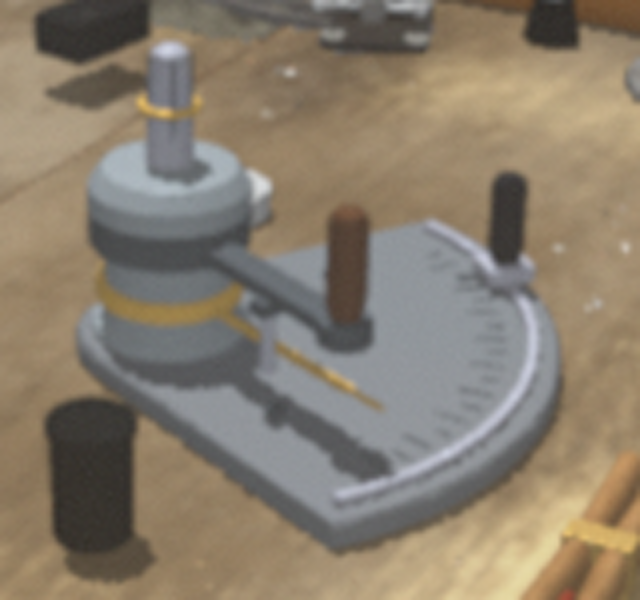

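In the crops, the grip top is at top (285.4,292.6) / side (351.6,237.6). The knob top is at (381.1,293.9) / (392.1,229.1), the mandrel top at (316.4,225.4) / (307.1,196.6), and the pointer tip at side (359.9,286.4).

```bash
python3 - <<'E'
from h import *
np.set_printoptions(precision=1,suppress=True)
for n,a,b in (('grip top',(285.6,292.9),(352,237.9)),('knob',(381.4,294.1),(392.4,229.6)),('mandrel',(316.6,225.6),(307.3,197)),('can top',(236.9,259),(288,288)),('lid',(393.5,206.7),(329,233))):
    print(n,*tri(('top',)+a,('side',)+b))
m=plane('top',316.6,225.6,137);print('axis',m)
c=plane('top',316.4,230,88);print('col',c)
g=plane('top',285.6,292.9,109);k=plane('top',381.4,294.1,63)
print('grip',g,np.linalg.norm((g-m)[:2]),'knob',k,np.linalg.norm((k-m)[:2]))
for q in (g,k): print(np.arctan2(*(q-m)[1::-1]))
print('ptr',plane('side',359.9+.3,286.4+.3,32))
print('lamp edge tri', tri(('top',227.,118.),('side',193.,122.)))
for z in (0,300): print(plane('top',230,118,z),plane('top',605,143,z))
E
```

```text
grip top [482.4  16.3 107.4] [np.float64(0.6226719162714608), np.float64(0.6226719162714351)]
knob [ 481.5 -139.9   61.7] [np.float64(0.04122809333992286), np.float64(0.04122809333992641)]
mandrel [586.3 -31.1 135.6] [np.float64(0.8607926055374375), np.float64(0.860792605537416)]
can top [538.7 101.7  49.3] [np.float64(0.9164023420602636), np.float64(0.9164023420602393)]
lid [ 629.1 -169.6   10.4] [np.float64(6.6030404750852325), np.float64(6.603040475085107)]
axis [585.3 -31.5 137. ]
col [583.9 -31.4  88. ]
grip [481.8  16.  109. ] 113.93002607280704 knob [ 481.5 -139.7   63. ] 149.93054481754112
2.711422780159714
-2.3356202806860478
ptr [465.1  18.7  32. ]
lamp edge tri (array([711.9,  88.8, 266.1]), [np.float64(4.334359591095225), np.float64(4.334359591095261)])
[794.9 126.1   0. ] [ 760.5 -560.3    0. ]
[705.4  82.6 300. ] [ 680.7 -410.9  300. ]
```

```bash
cat >> h.py <<'E'
from scipy.spatial.transform import Rotation as Ro
np.set_printoptions(precision=1,suppress=True)
C=np.array([585.5,-31.3]); H=2.711   # gauge axis, lever home direction
def polar(r,th,off=0):  # off: mm ahead (ccw) along tangent
    a=H+th; return C+r*np.array([np.cos(a),np.sin(a)])+off*np.array([-np.sin(a),np.cos(a)])
def st():
    s=ctrl.observe(); R=Ro.from_rotvec(s['ee_rot']).as_matrix(); return s,R,np.degrees(np.arctan2(R[1,0],R[0,0]))
def go(xy,z,yaw):
    s,R,y=st(); d=R.T@(np.array([*xy,z])-s['position']); print('shift',d,'az',-((yaw-y+180)%360-180),'at',s['position'],y,'t',s['time'])
def rep():
    s,R,y=st(); g=s['position'][:2]-C; a=np.arctan2(g[1],g[0])%(2*np.pi); F=s['force']
    print('t %.2f r %.1f th %.4f z %.1f yaw %.1f'%(s['time'],np.hypot(*g),a-H,s['position'][2],y),'F',F,'Ftan %.2f Frad %.2f'%(F@[-np.sin(a),np.cos(a),0],F@[np.cos(a),np.sin(a),0]),'j6 %.2f'%s['joint_positions'][5])
E
python3 - <<'E'
from h import *
p=polar(115,0,-40);print(p)
go(p,302,np.degrees(H)-90)
E
```

```text
[497.7  53.1]
shift [ 491.  -452.9    1.9] az -48.09581269600267 at [ 162.9 -525.   302.8] 17.233045563963522 t 0.1
```

```bash
python3 -m inch '[[[-1,0.02,-0.018,0,0,0,0],[-1,0.048,-0.044,0,0,0,0],[-1,0.076,-0.070,0,0,0,0],[-1,0.104,-0.096,0,0,0,0],[-1,0.132,-0.122,0,0,0,0]]]'
python3 -m inch '[[[-1,0.028,-0.026,0,0,0,0],[-1,0.056,-0.052,0,0,0,0],[-1,0.084,-0.078,0,0,0,0],[-1,0.112,-0.104,0,0,0,0],[-1,0.140,-0.130,0,0,0,0]]]'
python3 -m inch '[[[-1,0.028,-0.026,0,0,0,0],[-1,0.056,-0.052,0,0,0,0],[-1,0.084,-0.078,0,0,0,0],[-1,0.112,-0.104,0,0,0,0],[-1,0.140,-0.130,0,0,0,0]]]'
python3 -c "
from h import *
go(polar(115,0,-40),240,65.3)"
```

```text
time: 0.52
position: [253.2, -368.0, 303.2]
ee_rot: [-3.105, -0.469, 0.0]
force: [1.6, -0.6, 0.0]
finger_gap: 0.3
grip_force: 0.0
time: 0.93
position: [348.3, -202.2, 303.6]
ee_rot: [-3.106, -0.47, 0.0]
force: [1.2, -0.7, -0.5]
finger_gap: 0.002
grip_force: 0.0
time: 1.35
position: [443.6, -36.4, 303.6]
ee_rot: [3.106, 0.471, -0.0]
force: [1.3, -0.9, 0.8]
finger_gap: 0.001
grip_force: 0.0
shift [ 78.2 -69.4  63.5] az -48.05420070871628 at [443.6 -36.4 303.6] 17.24579929128372 t 1.35
```

```bash
python3 -m inch '[[[-1,0.02,-0.018,0.012,0,0,-7],[-1,0.04,-0.036,0.026,0,0,-14],[-1,0.06,-0.052,0.040,0,0,-21],[-1,0.072,-0.064,0.052,0,0,-28],[-1,0.079,-0.070,0.062,0,0,-35]]]'
python3 -m inch '[[[-1,0,0,0.015,0,0,-6],[-1,0,0,0.035,0,0,-13],[-1,0,0,0.055,0,0,-13],[-1,0,0,0.07,0,0,-13],[-1,0,0,0.08,0,0,-13]]]'
python3 -m inch '[[[-1,0,0,0.003,0,0,0],[-1,0,0,0.005,0,0,0],[-1,0,0,0.005,0,0,0],[-1,0,0,0.005,0,0,0],[-1,0,0,0.005,0,0,0]]]'
python3 -c "
from h import *
rep();go(polar(115,0,-40),153,65.3);snap('side','s1.png')
im=snap('top','t1.png')
a=cv2.imread('pics/s1.png')[160:320,250:450];b=cv2.imread('pics/t1.png')[190:350,205:405]
cv2.imwrite('pics/d1.png',cv2.resize(np.hstack([a,b]),None,fx=2,fy=2,interpolation=cv2.INTER_CUBIC))"
```

```text
time: 1.77
position: [498.1, 53.9, 239.9]
ee_rot: [-2.813, -1.394, 0.003]
force: [-0.6, -0.3, -0.1]
finger_gap: -0.0
grip_force: 0.0
time: 2.18
position: [496.7, 51.9, 159.2]
ee_rot: [-2.644, -1.692, 0.006]
force: [-0.8, 0.3, -0.1]
finger_gap: 0.003
grip_force: 0.0
time: 2.6
position: [498.7, 51.8, 158.1]
ee_rot: [2.645, 1.693, 0.003]
force: [0.3, 0.7, 0.9]
finger_gap: 0.0
grip_force: 0.0
t 2.60 r 120.2 th -0.3329 z 158.1 yaw 65.2 F [0.3 0.7 0.9] Ftan -0.70 Frad 0.31 j6 0.42
shift [ 0.7 -1.4  5.1] az -0.06883901014603566 at [498.7  51.8 158.1] 65.23116098985396 t 2.6
```

View pics/d1.png

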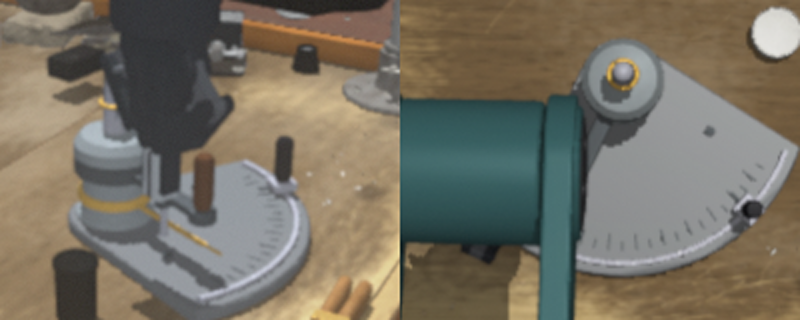

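The tool stands behind the grip, between the grip and the column's left side, and the lever is still at home. Now I'll lower it and begin pushing.

```bash
python3 -m inch '[[[-1,-0.003,0,0.003,0,0,0],[-1,-0.008,0,0.005,0,0,0],[-1,-0.013,0,0.005,0,0,0],[-1,-0.017,0,0.005,0,0,0],[-1,-0.019,0,0.005,0,0,0]]]' >/dev/null; python3 -c "
from h import *
rep()"
python3 -m inch '[[[-1,-0.003,-0.0005,0,0,0,-1.5],[-1,-0.006,-0.001,0,0,0,-3],[-1,-0.009,-0.0013,0,0,0,-4.5],[-1,-0.012,-0.0015,0,0,0,-6],[-1,-0.015,-0.0015,0,0,0,-7.5]]]' >/dev/null; python3 -c "
from h import *
rep()"
python3 -m inch '[[[-1,-0.003,-0.0005,0,0,0,-1.5],[-1,-0.006,-0.001,0,0,0,-3],[-1,-0.009,-0.0013,0,0,0,-4.5],[-1,-0.012,-0.0015,0,0,0,-6],[-1,-0.015,-0.0015,0,0,0,-7.5]]]' >/dev/null; python3 -c "
from h import *
rep()"
```

```text
t 3.12 r 116.2 th -0.1703 z 151.7 yaw 65.2 F [ 0.9  2.6 -1.6] Ftan -2.69 Frad 0.74 j6 0.39
t 3.53 r 116.1 th -0.0479 z 151.7 yaw 72.8 F [ 1.1  2.8 -1.5] Ftan -3.01 Frad 0.31 j6 0.23
t 3.95 r 115.9 th 0.0815 z 151.7 yaw 80.3 F [ 1.5  3.6 -1.7] Ftan -3.95 Frad -0.21 j6 0.07
```

```bash
python3 -m inch '[[[-1,-0.003,-0.0005,0,0,0,-1.5],[-1,-0.006,-0.001,0,0,0,-3],[-1,-0.009,-0.0013,0,0,0,-4.5],[-1,-0.012,-0.0015,0,0,0,-6],[-1,-0.015,-0.0015,0,0,0,-7.5]]]' >/dev/null; python3 -c "
from h import *
rep()"
python3 -m inch '[[[-1,-0.001,-0.0002,0,0,0,-0.5],[-1,-0.002,-0.0004,0,0,0,-1],[-1,-0.003,-0.0005,0,0,0,-1.5],[-1,-0.004,-0.0007,0,0,0,-2],[-1,-0.004,-0.0007,0,0,0,-2]]]' >/dev/null; python3 -c "
from h import *
rep()"
python3 -m inch '[[[-1,-0.001,-0.0002,0,0,0,-0.5],[-1,-0.002,-0.0004,0,0,0,-1],[-1,-0.003,-0.0005,0,0,0,-1.5],[-1,-0.004,-0.0007,0,0,0,-2],[-1,-0.004,-0.0007,0,0,0,-2]]]' >/dev/null; python3 -c "
from h import *
rep()"
```

```text
t 4.37 r 115.7 th 0.2112 z 151.7 yaw 87.8 F [ 1.9  2.9 -2.4] Ftan -3.28 Frad -1.18 j6 -0.10
t 4.78 r 115.7 th 0.2524 z 151.9 yaw 89.7 F [ 1.9  3.2 -1.8] Ftan -3.44 Frad -1.32 j6 -0.14
t 5.20 r 115.8 th 0.2892 z 152.0 yaw 91.8 F [ 1.4  3.3 -2.1] Ftan -3.42 Frad -0.95 j6 -0.18
```

```bash
for k in 1; do python3 -m inch '[[[-1,-0.001,-0.0002,0,0,0,-0.5],[-1,-0.002,-0.0003,0,0,0,-1],[-1,-0.003,-0.0005,0,0,0,-1.5],[-1,-0.003,-0.0005,0,0,0,-1.5],[-1,-0.003,-0.0005,0,0,0,-1.5]]]' >/dev/null; python3 -c "
from h import *
rep()"; done
python3 -m inch '[[[-1,-0.001,-0.0002,0,0,0,-0.5],[-1,-0.002,-0.0003,0,0,0,-1],[-1,-0.003,-0.0005,0,0,0,-1.5],[-1,-0.003,-0.0005,0,0,0,-1.5],[-1,-0.003,-0.0005,0,0,0,-1.5]]]' >/dev/null; python3 -c "
from h import *
rep()"
```

```text
t 5.62 r 115.8 th 0.3149 z 152.0 yaw 93.2 F [ 1.9  2.4 -2. ] Ftan -2.65 Frad -1.63 j6 -0.21
t 6.03 r 115.8 th 0.3412 z 152.0 yaw 94.7 F [ 0.6  3.2 -2.2] Ftan -3.27 Frad -0.29 j6 -0.25
```

```bash
python3 -m inch '[[[-1,-0.001,-0.0002,0,0,0,-0.5],[-1,-0.002,-0.0003,0,0,0,-1],[-1,-0.003,-0.0005,0,0,0,-1.5],[-1,-0.003,-0.0005,0,0,0,-1.5],[-1,-0.003,-0.0005,0,0,0,-1.5]]]' >/dev/null; python3 -c "
from h import *
rep()"
python3 -m inch '[[[-1,-0.001,-0.0002,0,0,0,-0.5],[-1,-0.002,-0.0003,0,0,0,-1],[-1,-0.003,-0.0005,0,0,0,-1.5],[-1,-0.003,-0.0005,0,0,0,-1.5],[-1,-0.003,-0.0005,0,0,0,-1.5]]]' >/dev/null; python3 -c "
from h import *
rep()"
```

```text
t 6.45 r 115.8 th 0.3674 z 152.0 yaw 96.2 F [ 2.7  2.8 -0.6] Ftan -2.99 Frad -2.47 j6 -0.28
t 6.87 r 115.8 th 0.3934 z 151.9 yaw 97.7 F [ 1.9  2.2 -0.8] Ftan -2.22 Frad -1.85 j6 -0.31
```

```bash
python3 -m inch '[[[-1,-0.001,-0.0002,0,0,0,-0.5],[-1,-0.002,-0.0003,0,0,0,-1],[-1,-0.003,-0.0005,0,0,0,-1.5],[-1,-0.003,-0.0005,0,0,0,-1.5],[-1,-0.003,-0.0005,0,0,0,-1.5]]]' >/dev/null; python3 -c "
from h import *
rep()"
python3 -m inch '[[[-1,-0.001,-0.0002,0,0,0,-0.5],[-1,-0.002,-0.0003,0,0,0,-1],[-1,-0.003,-0.0005,0,0,0,-1.5],[-1,-0.003,-0.0005,0,0,0,-1.5],[-1,-0.003,-0.0005,0,0,0,-1.5]]]' >/dev/null; python3 -c "
from h import *
rep()"
```

```text
t 7.28 r 115.8 th 0.4168 z 152.0 yaw 99.3 F [ 2.6  4.2 -1.4] Ftan -4.22 Frad -2.52 j6 -0.35
t 7.70 r 115.8 th 0.4386 z 151.9 yaw 100.8 F [ 1.8  6.  -0.3] Ftan -5.96 Frad -1.89 j6 -0.38
```

```bash
python3 -m inch '[[[-1,-0.0005,-0.0001,0,0,0,-0.2],[-1,-0.001,-0.0002,0,0,0,-0.4],[-1,-0.0015,-0.0002,0,0,0,-0.7],[-1,-0.0015,-0.0002,0,0,0,-0.7],[-1,-0.0015,-0.0002,0,0,0,-0.7]]]' >/dev/null; python3 -c "
from h import *
rep()"
python3 -m inch '[[[-1,-0.0005,-0.0001,0,0,0,-0.2],[-1,-0.001,-0.0002,0,0,0,-0.4],[-1,-0.0015,-0.0002,0,0,0,-0.7],[-1,-0.0015,-0.0002,0,0,0,-0.7],[-1,-0.0015,-0.0002,0,0,0,-0.7]]]' >/dev/null; python3 -c "
from h import *
rep()"
```

```text
t 8.12 r 115.8 th 0.4487 z 151.9 yaw 101.5 F [ 1.   7.5 -0.2] Ftan -7.44 Frad -1.15 j6 -0.39
t 8.53 r 115.9 th 0.4590 z 151.9 yaw 102.2 F [ 1.7  7.4 -0.2] Ftan -7.37 Frad -1.86 j6 -0.41
```

```bash
python3 -m inch '[[[-1,-0.0005,-0.0001,0,0,0,-0.2],[-1,-0.001,-0.0002,0,0,0,-0.4],[-1,-0.0015,-0.0002,0,0,0,-0.7],[-1,-0.0015,-0.0002,0,0,0,-0.7],[-1,-0.0015,-0.0002,0,0,0,-0.7]]]' >/dev/null; python3 -c "
from h import *
rep()"
python3 -m inch '[[[-1,-0.0005,-0.0001,0,0,0,-0.2],[-1,-0.001,-0.0002,0,0,0,-0.4],[-1,-0.001,-0.0002,0,0,0,-0.5],[-1,-0.001,-0.0002,0,0,0,-0.5],[-1,-0.001,-0.0002,0,0,0,-0.5]]]' >/dev/null; python3 -c "
from h import *
rep()"
```

```text
t 8.95 r 115.9 th 0.4693 z 151.9 yaw 102.9 F [0.7 8.6 0.5] Ftan -8.61 Frad -1.05 j6 -0.42
t 9.37 r 115.9 th 0.4763 z 151.9 yaw 103.4 F [ 2.  10.2  0.8] Ftan -10.05 Frad -2.44 j6 -0.44
```

```bash
python3 -m inch '[[[-1,-0.0005,-0.0001,0,0,0,-0.2],[-1,-0.001,-0.0002,0,0,0,-0.5],[-1,-0.001,-0.0002,0,0,0,-0.5],[-1,-0.001,-0.0002,0,0,0,-0.5],[-1,-0.001,-0.0002,0,0,0,-0.5]]]' >/dev/null; python3 -c "
from h import *
rep()"
for i in 1 2; do python3 -m inch '[[[-1,0,0,0,0,0,0],[-1,0,0,0,0,0,0],[-1,0,0,0,0,0,0],[-1,0,0,0,0,0,0],[-1,0,0,0,0,0,0]]]' >/dev/null; python3 -c "
from h import *
rep()"; done
```

```text
t 9.78 r 115.9 th 0.4831 z 151.9 yaw 103.9 F [ 1.2 11.   0.5] Ftan -10.94 Frad -1.81 j6 -0.45
t 10.20 r 115.9 th 0.4830 z 151.9 yaw 103.9 F [ 1.  11.9  1.1] Ftan -11.84 Frad -1.60 j6 -0.45
t 10.62 r 115.9 th 0.4831 z 151.9 yaw 103.9 F [ 1.5 10.9  1.4] Ftan -10.83 Frad -2.05 j6 -0.45
```

```bash
python3 -m inch '[[[-1,0.003,0.0005,0,0,0,1.5],[-1,0.006,0.0011,0,0,0,3],[-1,0.009,0.0018,0,0,0,4.5],[-1,0.012,0.0026,0,0,0,6],[-1,0.015,0.0034,0,0,0,7.5]]]' >/dev/null; python3 -c "
from h import *
rep()"
python3 -m inch '[[[-1,0.006,0.0012,0,0,0,3],[-1,0.012,0.0026,0,0,0,6],[-1,0.018,0.0044,0,0,0,9],[-1,0.024,0.0065,0,0,0,12],[-1,0.029,0.0089,0,0,0,15]]]' >/dev/null; python3 -c "
from h import *
rep()"
python3 -m inch '[[[-1,0.006,0.0012,0,0,0,3],[-1,0.012,0.0026,0,0,0,6],[-1,0.018,0.0044,0,0,0,9],[-1,0.024,0.0065,0,0,0,12],[-1,0.029,0.0089,0,0,0,15]]]' >/dev/null; python3 -c "
from h import *
rep()"
python3 -m inch '[[[-1,0.005,0,0,0,0,0],[-1,0.010,0,0,0,0,0],[-1,0.016,0,0,0,0,0],[-1,0.022,0,0,0,0,0],[-1,0.025,0,0,0,0,0]]]' >/dev/null; python3 -c "
from h import *
rep()"
```

```text
t 11.03 r 116.0 th 0.3712 z 152.0 yaw 96.3 F [ 1.5  1.2 -0.8] Ftan -1.29 Frad -1.40 j6 -0.28
t 11.45 r 116.4 th 0.1122 z 152.0 yaw 81.2 F [-0.4  1.5  0.4] Ftan -1.30 Frad 0.81 j6 0.05
t 11.87 r 116.3 th -0.1486 z 151.8 yaw 66.2 F [-0.1  0.3  0.1] Ftan -0.21 Frad 0.24 j6 0.37
t 12.28 r 123.3 th -0.3602 z 151.9 yaw 66.4 F [ 0.4 -0.2 -0. ] Ftan -0.17 Frad -0.45 j6 0.41
```

```bash
python3 -m inch '[[[-1,0,0,-0.01,0,0,0],[-1,0,0,-0.03,0,0,0],[-1,0,0,-0.05,0,0,0],[-1,0,0,-0.065,0,0,0],[-1,0,0,-0.07,0,0,0]]]' >/dev/null; python3 -c "
from h import *
rep(); go(polar(152,1.236),220,46.1)"
```

```text
t 12.70 r 122.1 th -0.3625 z 225.8 yaw 66.3 F [0.3 0.2 0.9] Ftan -0.40 Frad -0.05 j6 0.41
shift [-188.    60.9    5.8] az 20.24210984875299 at [499.8  55.7 225.8] 66.34210984875298 t 12.7
```

```bash
python3 -m inch '[[[0,-0.025,0.008,0,0,0,4],[0,-0.06,0.020,0,0,0,8],[0,-0.097,0.032,0,0,0,12],[0,-0.132,0.043,0.002,0,0,16],[0,-0.167,0.054,0.005,0,0,20]]]'  >/dev/null; python3 -m inch '[[[0,-0.012,0.014,0,0,0,0],[0,-0.017,0.014,0,0,0,0],[0,-0.017,0.014,0,0,0,0],[0,-0.017,0.014,0,0,0,0],[0,-0.017,0.014,0,0,0,0]]]'; python3 -c "
from h import *
rep(); go(polar(152,1.236),220,46.1)
snap('side','s2.png');snap('top','t2.png')
a=cv2.imread('pics/s2.png')[185:335,265:425];b=cv2.imread('pics/t2.png')[190:340,245:405]
cv2.imwrite('pics/d2.png',cv2.resize(np.vstack([a,b]),None,fx=2,fy=2,interpolation=cv2.INTER_CUBIC))
a=cv2.resize(a,None,fx=3.75,fy=3.75,interpolation=cv2.INTER_CUBIC)
cv2.imwrite('pics/d3.png',a)"
```

```text
time: 13.53
position: [479.4, -139.6, 216.9]
ee_rot: [-2.887, -1.238, -0.0]
force: [0.8, -0.2, -0.1]
finger_gap: 0.503
grip_force: 0.0
t 13.53 r 151.6 th 1.2259 z 216.9 yaw 46.4 F [ 0.8 -0.2 -0.1] Ftan 0.73 Frad -0.43 j6 0.36
shift [-0.4  1.5 -3.1] az 0.32277187897227577 at [ 479.4 -139.6  216.9] 46.42277187897228 t 13.5333
```

View pics/d3.png

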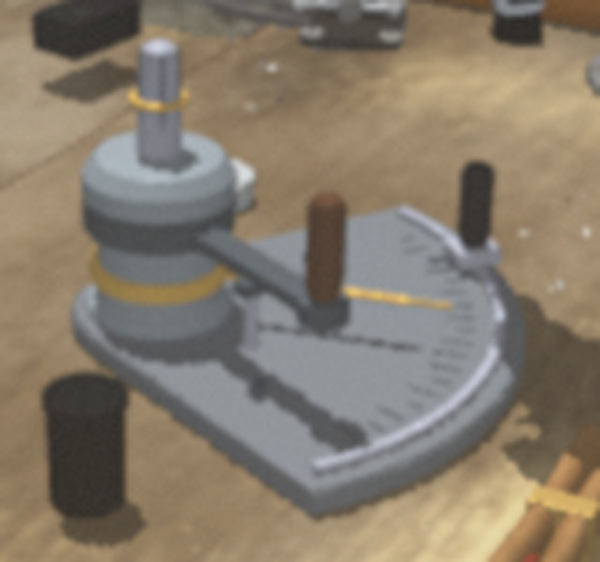

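The lever is home again and the pointer stands alone, its tip at side pixel about (385.5,266.3). The marker is untouched. Now I'll descend on the knob.

```bash
python3 -m inch '[[[0,0,0.001,0.02,0,0,0],[0,0,0.001,0.05,0,0,0],[0,0,0.001,0.08,0,0,0],[0,0,0.001,0.098,0,0,0],[0,0,0.001,0.107,0,0,0]]]'  >/dev/null; python3 -m inch '[[[-1,0,0,0,0,0,0],[-1,0,0,0,0,0,0],[-1,0,0,0,0,0,0],[-1,0,0,0,0,0,0],[-1,0,0,0,0,0,0]]]'; python3 -c "
from h import *
rep()
p=plane('side',385.7,266.5,32);d=p[:2]-C;print(p,np.hypot(*d),np.arctan2(d[1],d[0])%(2*np.pi)-H)"
```

```text
time: 14.47
position: [480.8, -141.2, 111.1]
ee_rot: [2.887, 1.236, 0.003]
force: [0.4, 1.5, -0.9]
finger_gap: 0.159
grip_force: 58.9
t 14.47 r 151.8 th 1.2403 z 111.1 yaw 46.3 F [ 0.4  1.5 -0.9] Ftan -0.74 Frad -1.34 j6 0.36
[458.  -60.8  32. ] 130.89527988538364 0.657901463575834
```

```bash
python3 -m inch '[[[-1,0.0002,-0.0079,0,0,0,3],[-1,0.0008,-0.0159,0,0,0,6],[-1,0.0019,-0.0237,0,0,0,9],[-1,0.0033,-0.0316,0,0,0,12],[-1,0.0052,-0.0393,0,0,0,15]]]'  >/dev/null; python3 -c "
from h import *
rep()"
python3 -m inch '[[[-1,0.0002,-0.0079,0,0,0,3],[-1,0.0008,-0.0159,0,0,0,6],[-1,0.0019,-0.0237,0,0,0,9],[-1,0.0033,-0.0316,0,0,0,12],[-1,0.0052,-0.0393,0,0,0,15]]]'  >/dev/null; python3 -m inch '[[[-1,0,-0.001,0,0,0,0.4],[-1,0,-0.003,0,0,0,1.1],[-1,0.0001,-0.005,0,0,0,1.9],[-1,0.0001,-0.006,0,0,0,2.2],[-1,0.0001,-0.006,0,0,0,2.2]]]' >/dev/null; python3 -c "
from h import *
rep()
snap('side','s3.png')
a=cv2.imread('pics/s3.png')[215:295,325:435]
cv2.imwrite('pics/d4.png',cv2.resize(a,None,fx=7,fy=7,interpolation=cv2.INTER_CUBIC))"
```

```text
t 14.88 r 152.2 th 0.9810 z 111.1 yaw 31.2 F [ 0.6 -0.5 -1.6] Ftan 0.77 Frad -0.24 j6 0.67
t 15.72 r 152.5 th 0.6797 z 110.9 yaw 14.1 F [-5.5 -1.   5.9] Ftan -0.40 Frad 5.61 j6 1.04
```

View pics/d4.png

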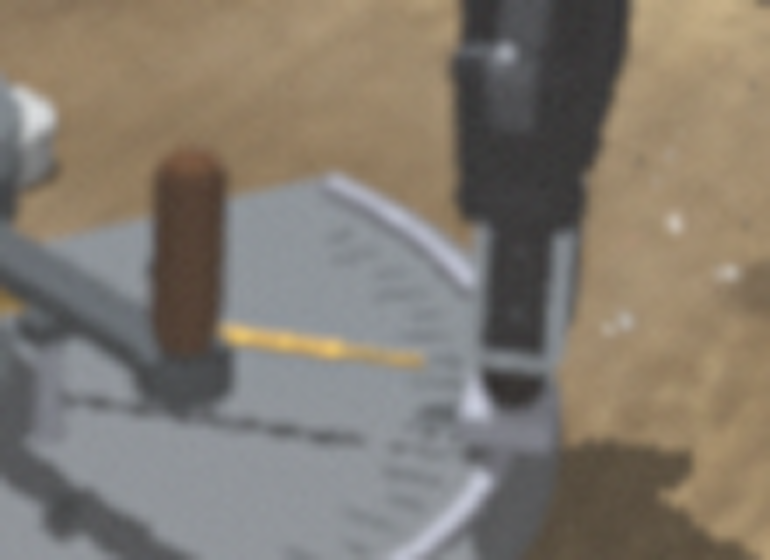

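The pointer tip is at about (385.7,266.6) and the dark nose at about (385.5,274), just below it. The marker is nearly lined up, so I'll compute the remaining angle from both views.

```bash
python3 - <<'E'
from h import *
def ang(p): d=p[:2]-C; return np.hypot(*d),np.arctan2(d[1],d[0])%(2*np.pi)-H
print('tip',ang(plane('side',385.9,266.8,32)))
for z in (17,19,21,23): print(z,'nose',ang(plane('side',385.8,274.1,z)))
for th in (.63,.655,.68): print(th,'tip',proj('side',[*polar(131.5,th),32]),'nose19',proj('side',[*polar(131.5,th),19]))
a=cv2.imread('pics/s3.png')[250:290,360:410]
b=cv2.imread('pics/t2.png')[255:335,255:355]
ca=cv2.resize(a,(750,600),interpolation=cv2.INTER_CUBIC)
cv2.imwrite('pics/d5.png',ca)
# knob axis consistency: grasp start vs now
print(polar(151.8,1.2403),polar(152.5,.6797))
E
```

```text
tip (np.float64(131.394410225221), np.float64(0.6508312786111969))
17 nose (np.float64(131.6140972184825), np.float64(0.6753094249041789))
19 nose (np.float64(132.14349327050743), np.float64(0.6474187253734693))
21 nose (np.float64(132.77481647066185), np.float64(0.6197719091320049))
23 nose (np.float64(133.50662085414356), np.float64(0.5924074429013868))
0.63 tip [385.6 267.6] nose19 [385.1 274.7]
0.655 tip [386.  266.7] nose19 [385.5 273.8]
0.68 tip [386.4 265.7] nose19 [385.9 272.8]
[ 480.8 -141.2] [437.7 -68.9]
```

View pics/d5.png

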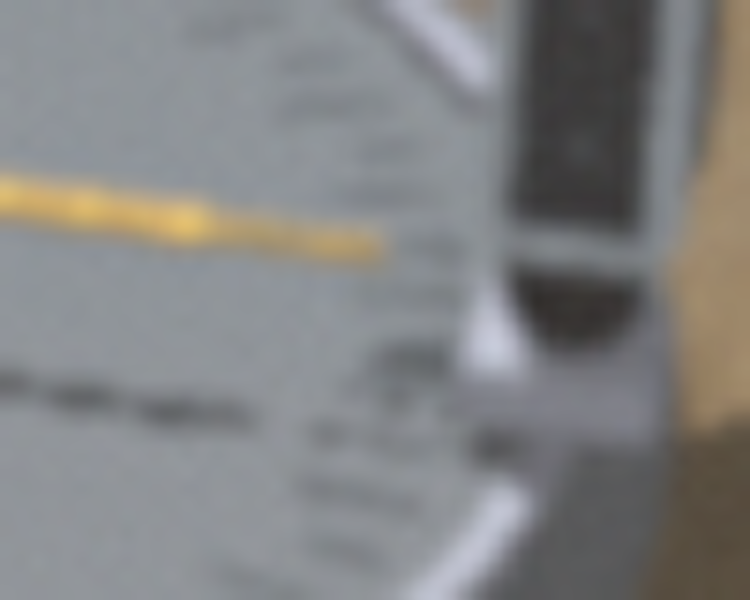

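```bash
python3 -m inch '[[[0,0,0,0,0,0,0],[0,0,0,0,0,0,0],[0,0,0,0,0,0,0],[0,0,0,-0.01,0,0,0],[0,0,0,-0.03,0,0,0]]]'; python3 -m inch '[[[0,0,0,-0.035,0,0,0],[0,0,0.01,-0.07,0,0,0],[0,-0.01,0.045,-0.08,0,0,0],[0,-0.02,0.082,-0.08,0,0,0],[0,-0.03,0.12,-0.08,0,0,0]]]' >/dev/null
python3 -m inch '[[[0,-0.01,0.038,0,0,0,0],[0,-0.02,0.076,0,0,0,0],[0,-0.03,0.114,0,0,0,0],[0,-0.03,0.14,0,0,0,0],[0,-0.03,0.15,0,0,0,0]]]'; python3 -c "
from h import *
snap('side','s4.png'); ims=[ctrl.capture('top') for _ in range(4)]
im=np.mean(ims,0).astype(np.uint8)[:,:,::-1]; cv2.imwrite('pics/t4.png',im)
cv2.imwrite('pics/d6.png',cv2.resize(im[260:335,260:360],(800,600),interpolation=cv2.INTER_CUBIC))"
```

```text
time: 16.18
position: [436.2, -67.9, 138.0]
ee_rot: [-3.115, -0.386, 0.008]
force: [0.2, -0.5, 0.4]
finger_gap: 0.502
grip_force: 0.0
time: 17.02
position: [445.4, -348.7, 220.3]
ee_rot: [3.116, 0.38, 0.001]
force: [-0.2, 0.4, 0.9]
finger_gap: 0.501
grip_force: 0.0
```

View pics/d6.png

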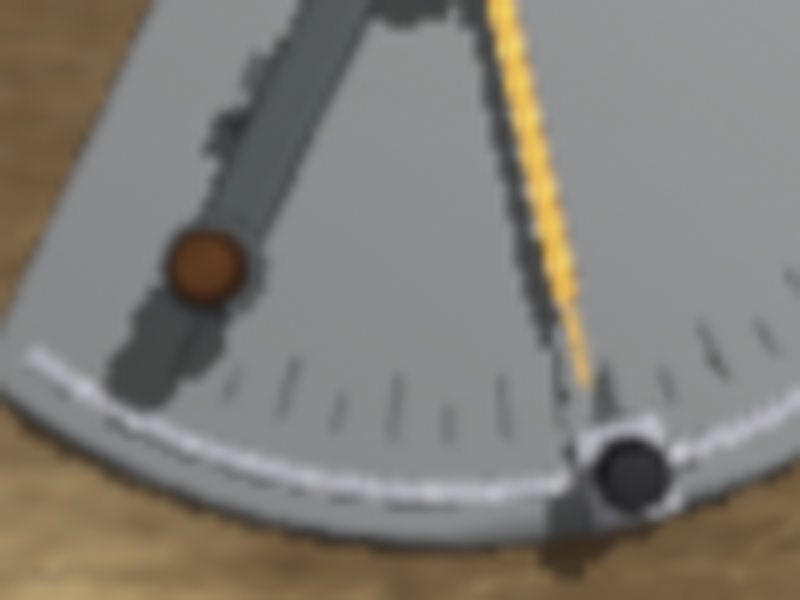

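In the top view the pointer tip is at (333.3,307.8), the nose at about (335.5,306) and the knob at (339,319). The marker has stopped slightly short, on the right (ccw) side of the pointer.

```bash
python3 - <<'E'
from h import *
def ang(n,p,Cc=C): d=p[:2]-Cc; print(n,np.hypot(*d),np.arctan2(d[1],d[0])%(2*np.pi)-H)
ang('tip top',plane('top',333.1,307.5,32))
ang('knob',plane('top',338.6,318.6,63)); ang('nose',plane('top',335.2,305.7,20))
im=cv2.imread('pics/t4.png').astype(int)
b,g,r=im[...,0],im[...,1],im[...,2]
m=((r-b)>45)&(r>110); m[:265]=0;m[330:]=0;m[:,:312]=0;m[:,350:]=0
v,u=np.nonzero(m); print(len(u))
for q in sorted(zip(v,u))[::12]: ang('ptr',plane('top',q[1],q[0],32))
# mean line direction
P=np.array([plane('top',a,c,32)[:2] for c,a in zip(v,u)]); D=P-C; rr=np.hypot(*D.T); th=np.arctan2(D[:,1],D[:,0])%(2*np.pi)-H
print('pointer mean',th[rr>60].mean(),np.polyfit(rr,th,1), rr.max())
y=(im.sum(2)<150); y[:300]=0; y[330:]=0; y[:,:330]=0; y[:,348:]=0; n,l,s,c=cv2.connectedComponentsWithStats(y.astype(np.uint8)); print(s,c)
E
```

```text
tip top 130.63416136647032 0.661268383562668
knob 149.63167289964755 0.687871325592591
nose 128.79744285283576 0.6962816607261137
157
ptr 56.26503834451969 0.616411669369044
ptr 61.598822939828096 0.629049229943424
ptr 66.9369060807114 0.6396632270899314
ptr 72.64839753499733 0.671611980068739
ptr 78.00184878577431 0.6777839054143322
ptr 83.35414278703398 0.6831588387117344
ptr 89.26023815451754 0.627806142162088
ptr 94.92067348644665 0.6529242855709865
ptr 99.89406017088469 0.6421270990165695
ptr 105.57635291976283 0.6639232323759594
ptr 110.90324310882053 0.6686248041597702
ptr 119.51983488022978 0.6663281294437509
ptr 164.91523420822986 0.7834710801512323
ptr 172.85007156676852 0.7669436455300458
pointer mean 0.6624890275357501 [0.  0.6] 172.85007156676852
[[     0      0    640    480 307146]
 [   334    315      9      9     40]
 [   330    327      6      3     14]] [[319.5 239.5]
 [337.6 319.3]
 [332.  327.8]]
```

```bash
python3 -c "
from h import *
go(polar(152,.680),160,14)"
```

```text
shift [  60.3 -268.    60.3] az 0.21349234507249548 at [ 445.6 -343.4  220.1] 14.213492345072485 t 17.2667
```

```bash
python3 -m inch '[[[0,0.006,-0.025,0,0,0,0],[0,0.014,-0.064,0,0,0,0],[0,0.022,-0.103,0,0,0,0],[0,0.031,-0.142,0,0,0,0],[0,0.040,-0.181,0,0,0,0]]]' >/dev/null; python3 -m inch '[[[0,0.008,-0.037,0.01,0,0,0],[0,0.015,-0.070,0.02,0,0,0],[0,0.02,-0.089,0.035,0,0,0],[0,0.02,-0.089,0.05,0,0,0],[0,0.02,-0.089,0.06,0,0,0]]]'; python3 -c "
from h import *
go(polar(152,.680),111,14)"
```

```text
time: 18.1
position: [436.4, -65.5, 159.0]
ee_rot: [-3.116, -0.394, 0.001]
force: [-0.3, 0.1, -0.6]
finger_gap: 0.498
grip_force: 0.0
shift [ 1.   3.7 47.9] az 0.4298257151668565 at [436.4 -65.5 159. ] 14.429825715166867 t 18.1
```

```bash
python3 -m inch '[[[0,0.001,0.0015,0.012,0,0,0],[0,0.001,0.0015,0.025,0,0,0],[0,0.001,0.0015,0.036,0,0,0],[0,0.001,0.0015,0.044,0,0,0],[0,0.001,0.0015,0.048,0,0,0]]]'; python3 -c "
from h import *
rep()"
```

```text
time: 18.52
position: [438.2, -69.4, 110.7]
ee_rot: [-3.117, -0.386, 0.003]
force: [-0.0, 0.1, 0.4]
finger_gap: 0.501
grip_force: 0.0
t 18.52 r 152.1 th 0.6838 z 110.7 yaw 14.1 F [-0.   0.1  0.4] Ftan -0.11 Frad -0.00 j6 1.04
```

```bash
python3 -m inch '[[[-1,0,0,0,0,0,0],[-1,0,0,0,0,0,0],[-1,0,0,0,0,0,0],[-1,0,0,0,0,0,0],[-1,0,0,0,0,0,0]]]'; python3 -c "
from h import *
rep()"
python3 -m inch '[[[-1,0,-0.0012,0,0,0,0.4],[-1,0,-0.0025,0,0,0,0.9],[-1,0.0001,-0.0038,0,0,0,1.4],[-1,0.0001,-0.0045,0,0,0,1.7],[-1,0.0001,-0.0045,0,0,0,1.7]]]' >/dev/null; python3 -c "
from h import *
rep()"
```

```text
time: 18.93
position: [439.2, -69.8, 112.5]
ee_rot: [3.117, 0.386, 0.001]
force: [-1.4, 0.5, 1.3]
finger_gap: 0.162
grip_force: 58.7
t 18.93 r 151.3 th 0.6876 z 112.5 yaw 14.1 F [-1.4  0.5  1.3] Ftan -0.82 Frad 1.23 j6 1.04
t 19.35 r 151.3 th 0.6575 z 112.4 yaw 12.4 F [-3.1 -1.5  4.7] Ftan 0.81 Frad 3.34 j6 1.08
```

```bash
python3 -m inch '[[[-1,0,-0.0005,0,0,0,0.1],[-1,0,-0.0007,0,0,0,0.3],[-1,0,-0.0007,0,0,0,0.3],[-1,0,-0.0007,0,0,0,0.3],[-1,0,-0.0007,0,0,0,0.3]]]' >/dev/null; python3 -c "
from h import *
rep()"
python3 -m inch '[[[0,0,0,0,0,0,0],[0,0,0,0,0,0,0],[0,0,0,0,0,0,0],[0,0,0,-0.01,0,0,0],[0,0,0,-0.03,0,0,0]]]' >/dev/null; python3 -m inch '[[[0,0,0,-0.035,0,0,0],[0,0,0.01,-0.07,0,0,0],[0,-0.01,0.045,-0.08,0,0,0],[0,-0.02,0.082,-0.08,0,0,0],[0,-0.03,0.12,-0.08,0,0,0]]]' >/dev/null
python3 -m inch '[[[0,-0.01,0.038,0,0,0,0],[0,-0.02,0.076,0,0,0,0],[0,-0.03,0.114,0,0,0,0],[0,-0.03,0.14,0,0,0,0],[0,-0.03,0.15,0,0,0,0]]]'; python3 -c "
from h import *
snap('side','s5.png'); ims=[ctrl.capture('top') for _ in range(4)]
im=np.mean(ims,0).astype(np.uint8)[:,:,::-1]; cv2.imwrite('pics/t5.png',im)
cv2.imwrite('pics/d7.png',cv2.resize(im[285:330,310:370],(800,600),interpolation=cv2.INTER_CUBIC))
y=(im.astype(int).sum(2)<150); y[:300]=0; y[325:]=0; y[:,:330]=0; y[:,348:]=0; n,l,s,c=cv2.connectedComponentsWithStats(y.astype(np.uint8)); print(s,c)
# all bystanders: change versus the start picture
a=cv2.imread('pics/top0.png').astype(int); d=np.abs(a-im).sum(2); print('can',d[240:280,222:250].max(),'lid',d[190:222,378:410].max(),'lever grip',d[284:300,278:292].max())"
```

```text
t 19.77 r 151.3 th 0.6534 z 112.4 yaw 12.1 F [-3.5 -0.8  6.4] Ftan 0.00 Frad 3.64 j6 1.08
time: 21.02
position: [435.7, -344.8, 222.2]
ee_rot: [3.123, 0.326, 0.001]
force: [0.1, 0.4, 0.0]
finger_gap: 0.497
grip_force: 0.0
[[     0      0    640    480 307159]
 [   332    316      9      8     41]] [[319.5 239.5]
 [335.5 320. ]]
can 12 lid 17 lever grip 15
```

View pics/d7.png

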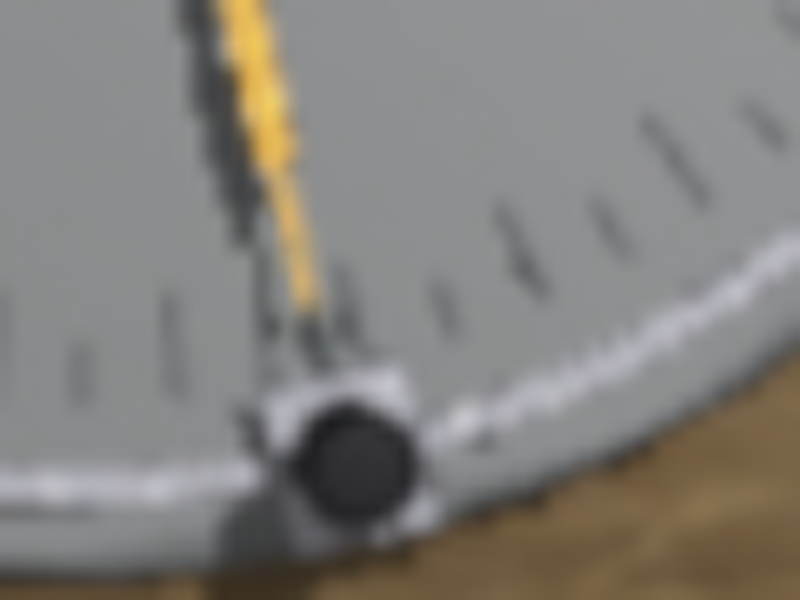

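The nose now sits directly beyond the pointer tip in the top view, with the tip at about (333,308) and the nose just below it at (333.4,310.5). The knob is at about 0.663 rad and the pointer at 0.661 rad. The can, lid and lever grip match the start picture, so I'm handing in.

```bash
python3 -c "
from rig import ctrl
print(ctrl.sign_off())"
```

```text
the job is handed in; nothing more can be done
None
```

The ring reading is about 0.66 rad: I pressed the lever at about 11 N for about 0.8 s and it returned home, then set the marker's nose to the pointer tip within about 0.005 rad by camera, leaving the can and lid unmoved, and handed the job in at about 21 s (no verdict shown).

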